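# Clear timber offcuts into the sprung-flap box and tag it

## Robot

A 6-joint arm with a two-finger parallel gripper is mounted at the origin on the work surface. World frame = base frame: x ahead of the robot, y to its left, z up, the work surface at z = 0. Lengths are in m, angles in rad, forces in N, time in s.
With the tool pointing down it reaches from about 0.225 to 0.875 m from the base axis. Payload 3.4 kg.
Tool frame: the origin (TCP) lies at the very end of the fingers, on their centre line; the grasp point (between the pads) lies 19 mm behind it; z points along the fingers, y is the direction in which the jaws open and shut (so a half turn about z gives the same grasp; the last joint's range is limited). The gripper opens to 85 mm and grips with 20 to 120 N. Pads are 22 mm wide; open, the fingers measure 114 mm over their backs; the gripper's body (76 mm by 85 mm) begins 54 mm behind the grasp point. The pads swing forward as they close: fully open they stand 13 mm farther back than shut.
Start: joints at [1.196, 0.276, 1.505, -0, 1.361, -0.121], TCP at [0.144, 0.557, 0.231] pointing down, gripper open.
Joint ranges: [-2.89, 2.89], [-0.75, 2.08], [0.22, 2.7], [-1.18, 4.32], [0.11, 2.71], [-2.7, 2.7]. Speed limits (rad/s): [2.57, 2.57, 3.14, 3.14, 3.14, 3.14].

## Interface

Orientations are given as a unit quaternion [w, x, y, z].
In Python, from rig import manip, viewer, job gives the robot as it stands.
- The arm moves only by the shell command python3 -m crank 'ROWS' [OPENING] [FORCE]. ROWS is JSON, a list of rows, each a list of 6 numbers: the shift along the tool's x, y, z in m, then the turn, a rotation vector about the tool's x, y, z in degrees. In form: [[dx, dy, dz, rx, ry, rz], ...]. A call has 1 to 20 rows; each row is the pose to reach, as a shift and turn from the pose measured when the call began, along the tool's axes at that moment; what a row does not reach only later rows make up. A row lasts 1/8 s, in which the tool goes at most 62.5 mm and 10.7 degrees, less where a joint would pass 70% of its speed; a pose out of reach is approached as far as the arm can. A call with a gripper value outside its range is refused whole. OPENING is the opening, from 0 (shut) to 1 (fully open), set as the call begins (- or left out, the last holds). The fingers move at their own pace and stop on an object; FORCE is the grip in N (left out, the last holds). Time passes only in rows, so rows that repeat a pose let the fingers close. It gives the time, the measured TCP pose, the force and the opening at its end, in the units of the state.
- manip.get_state(): the state, without advancing time (a new reading comes with each control period).
- viewer.get_image(name): name is "side" or "top" or "wrist"; returns a dict with "frame" (400x640x3 uint8, blue, green, red), "range_z" (400x640 float32, m along the optical axis (not along the pixel's ray), 0 where there is no reading), "intrinsics" (3x3 intrinsics, pixels), "world_from_camera" (4x4, takes a point from camera to world coordinates); the wrist camera has in their place "mount" (4x4, takes a point from camera to tool coordinates, whose origin is the TCP and whose axes are the flange's). Camera axes: x right, y up, looking along -z (the intrinsics and any distortion apply to the point x, -y, -z); pixel columns grow to the right and rows downward; lengths in m; the calibration is good to about 2 mm. The wrist camera is an equidistant fisheye: a pixel r from the principal point sees the ray r / f radians off the axis. A picture is of the moment at which its call begins: read the wrist's pose just before it.
- job.sign_off(): hands the job in, once; it reports no verdict.
The state is a dict: "clock": time; "qpos": joint angles; "qd": joint speeds; "effort": joint torques, N m; "position": TCP position; "ee_rot": TCP orientation; "contact_force": force on the tool from outside, world axes, zero at the start; "moment": the same for the moment, N m; "width": finger opening in m.
Only numpy, scipy, OpenCV 4.12 (cv2) and the standard library are available. Lean on these libraries where they do the work, as an engineer would, in place of code of your own. Each camera call takes 0.05 s, during which the arm holds its last target. There are 200 camera calls.

## Task

First put the blue-handled sanding block, which lies over the red flap, flat in the black tool tray. Then push every plain wooden offcut through the sprung red flap of the offcut box, all the way in so that the flap snaps shut behind it. Last, squeeze the red spring clip off its grey parking plate and let it grip, upright, the top edge of the yellow plate on the box, and leave the grey-and-white model tower and everything else on the table where it stands.

Things in the scene. Friction and masses are not known exactly. Their poses are not given: they have to be found in the camera images.
- box: Fixed offcut box of plywood and clear acrylic, 120 (x) x 375 (y) x 220 mm. Origin on its underside, 160 mm from the tower's end; z up. The tower (y +50 to +160 mm, 220 mm high) has the flap in its top; the low bin (y -215 to +50 mm) has a closed clear lid at 130 mm. A slick chute inside leads from tower to bin; an offcut is in with its origin inside the walls and below 130 mm.
- flap_mouth (a point): Centre of the flap opening, level with the tower's top (220 mm); axes as the box's. The opening is 50 mm along x, 46 mm along y, in a 6 mm board. An offcut let go halfway hangs there, held by the flap: push it on (closed fingertips on its top fit through the opening) until its top is about 45 mm below the tower's top; then it drops and the flap shuts.
- flap (a joint): Angle of the sprung red flap in rad: 0 shut and flush, up to 1.5 open, hanging down. 43 mm long, hinged along x on the opening's +y edge, it swings down into the tower. About 3 N at its middle starts it; open, it presses an offcut towards -y with about 3 N.
- tag_edge (a point): Middle of the top edge of the yellow tag plate, which stands on the bin's lid: 80 mm long along its x, 6 mm thick along its y, 45 mm high, top edge 175 mm above the table; axes as the box's. Its middle is 130 mm from the tower's wall.
- offcut1: Plain pale wooden offcut, square bar 34 x 34 x 78 mm, 60 to 110 g, standing upright on the smooth, rather slippery table. Origin at its centre, z along its length. May be absent.
- offcut2: Plain pale wooden offcut, square bar 34 x 34 x 78 mm, 60 to 110 g, standing upright on the smooth, rather slippery table. Origin at its centre, z along its length. May be absent.
- offcut3: Plain pale wooden offcut, square bar 34 x 34 x 78 mm, 60 to 110 g, standing upright on the smooth, rather slippery table. Origin at its centre, z along its length. May be absent.
- offcut4: Plain pale wooden offcut, square bar 34 x 34 x 78 mm, 60 to 110 g, standing upright on the smooth, rather slippery table. Origin at its centre, z along its length. May be absent.
- tower: Finished model tower to be left alone: 34 x 34 x 78 mm, grey with two white bands, standing among the offcuts. Origin at its centre.
- sander: Sanding block, at first lying on the tower's top over the flap: cork sole 110 (x) x 60 (y) x 22 mm with a blue ridge 90 (x) x 30 (y) x 28 mm along its top, 50 mm high in all, 160 g. Origin at the centre of its underside; grip the ridge across y.
- tray: Black open tool tray fixed to the table, 120 (x) x 150 (y) x 30 mm outside, walls 4 mm, floor about 4 mm. Origin at the centre of its underside. The sanding block fits flat with its length along the tray's y.
- clip: Red spring clip, 60 g, 85 mm high, 30 mm wide (x), jaws down, handles up. Origin midway between the jaws' lower ends; z up, x along the edge it grips, y across the jaws. The jaw pads are 14 mm high; a plate's edge can stand up to 34 mm above the origin between the jaws (22 mm at the start).
- clip_grip (a point): Point midway between the clip's two handles, 78 mm above the clip's origin; axes as the clip's. The handles are round bars 34 mm long along x, 58 mm apart over their outsides; squeezing them together along y (about 9 N) to about 40 mm opens the jaws from 6 mm to about 22 mm at the tips. Opening fingers can drag the clip up a few mm as it closes.
- park: Fixed wooden stand 90 (x) x 80 (y) x 20 mm with a grey upright plate on its middle, 80 mm long along x, 6 mm thick along y, top edge 110 mm above the table. The clip starts upright on this edge. Origin at the centre of its underside.
- clip_jaws (a point): Point midway between the clip's jaw pads, 7 mm above the clip's origin; axes as the clip's.
- clip_a (a joint): Opening angle of each clip arm in rad: 0 when gripping a 6 mm plate, about -0.09 when shut on nothing, 0.28 when squeezed fully open.
- glue: Bystander: glue bottle, to be left where it is. Origin at the centre of its underside.
- mug: Bystander: mug, to be left where it is. Origin at the centre of its underside.
- tape: Bystander: roll of tape, to be left where it is. Origin at the centre of its underside.
- rule: Bystander: steel rule, to be left where it is. Origin at the centre of its underside.
- slab: Bystander: black slab, to be left where it is. Origin at the centre of its underside.
- jar: Bystander: glass jar, to be left where it is. Origin at the centre of its underside.
There are look-alikes about, which are no part of the job. There is more than one size of the clip; the job needs the larger.

How it is judged:
By the outcome, as a careful person would: the job done as asked, in the order asked, and still so for the second after the job is handed in, with the robot touching nothing.
Of offcut1, offcut2, offcut3, offcut4 only 2 to 4 are there at a start; the rules pass over those that are not, and their reading is None.
At some moment in a run one of offcut1, offcut2, offcut3, offcut4 may be knocked a few centimetres aside while the robot is not near it.
It also fails if it takes over 210 s, if anything falls off the work surface, if the arm or the gripper's body presses on something with over 40 N, if the wrist force passes 120 N, or if a joint passes its speed limit or range.

## Working session

There is one attempt and no reset: what is moved stays moved. The work goes in short steps, Python scripts to look and compute and a shell command to move; the robot and the scene stay as the last step left them, time stands still between calls to the robot, and variables do not carry over. Pictures are saved under pics/ and viewed, about 12 in all and at most 16, crops included, and the job is handed in when it is done.

```bash
mkdir -p pics; ls; cat > h.py <<'E'
import numpy as np, cv2
from rig import manip, viewer, job
from scipy.spatial.transform import Rotation as R
def st():
    return manip.get_state()
def snap(cam,name):
    s=st(); d=viewer.get_image(cam); cv2.imwrite(f'pics/{name}.png',d['frame'])
    if 'mount' in d:
        T=np.eye(4); q=s['ee_rot']; T[:3,:3]=R.from_quat([q[1],q[2],q[3],q[0]]).as_matrix(); T[:3,3]=s['position']; d['world_from_camera']=T@d['mount']
    np.savez(f'pics/{name}.npz',z=d['range_z'],K=d['intrinsics'],T=d['world_from_camera'],f=d['frame'])
    return d
def load(name): return np.load(f'pics/{name}.npz')
def cloud(name):
    d=load(name); z=d['z']; K=d['K']; v,u=np.mgrid[:z.shape[0],:z.shape[1]]
    P=np.stack([(u-K[0,2])/K[0,0]*z,-(v-K[1,2])/K[1,1]*z,-z,np.ones_like(z)],-1)
    W=(P@d['T'].T)[...,:3]; W[z==0]=np.nan; return W
def tool():
    s=st(); q=s['ee_rot']; return np.array(s['position']),R.from_quat([q[1],q[2],q[3],q[0]])
def rel(p,yaw=None):
    """shift in tool axes to world p; turn about tool z so tool y axis is at yaw (deg, mod 180) pointing down"""
    t,r=tool(); d=r.inv().apply(np.array(p)-t); out=[d.round(4)]
    if yaw is not None:
        best=None
        for k in (0,180):
            a=np.radians(yaw+k); y=np.array([np.cos(a),np.sin(a),0]); z=np.array([0,0,-1.]); x=np.cross(y,z)
            rv=(r.inv()*R.from_matrix(np.stack([x,y,z],1))).as_rotvec(degrees=True)
            out.append(rv.round(1))
    return out
E
python3 - <<'E'
from h import *
s=st(); print({k:np.round(v,3).tolist() for k,v in s.items()})
a=snap('top','t0');b=snap('side','s0');c=snap('wrist','w0')
for d in (a,b,c): print(d['intrinsics'].round(1).tolist(),d['world_from_camera'].round(3).tolist())
E
```

```text
pics
{'clock': 0.0, 'qpos': [1.196, 0.277, 1.506, 0.0, 1.361, -0.121], 'qd': [0.0, -0.0, -0.001, -0.0, -0.001, 0.002], 'effort': [-0.002, -41.676, -24.58, -0.0, 0.011, -0.0], 'position': [0.144, 0.556, 0.23], 'ee_rot': [-0.0, 0.127, 0.992, -0.001], 'contact_force': [0.112, -0.684, -0.471], 'moment': [-0.025, 0.007, -0.007], 'width': 0.086}
[[475.2, 0.0, 315.2], [0.0, 475.2, 201.9], [0.0, 0.0, 1.0]] [[-0.023, 0.998, -0.063, 0.436], [-1.0, -0.024, -0.011, -0.061], [-0.012, 0.063, 0.998, 1.544], [0.0, 0.0, 0.0, 1.0]]
[[491.3, 0.0, 312.7], [0.0, 491.3, 196.9], [0.0, 0.0, 1.0]] [[0.78, 0.401, -0.48, -0.1], [-0.625, 0.528, -0.575, -0.84], [0.023, 0.749, 0.663, 1.051], [0.0, 0.0, 0.0, 1.0]]
[[309.7, 0.0, 316.8], [0.0, 309.7, 200.2], [0.0, 0.0, 1.0]] [[0.25, -0.927, -0.281, 0.07], [0.968, 0.239, 0.074, 0.577], [-0.002, -0.29, 0.957, 0.373], [0.0, 0.0, 0.0, 1.0]]
```

View pics/t0.png

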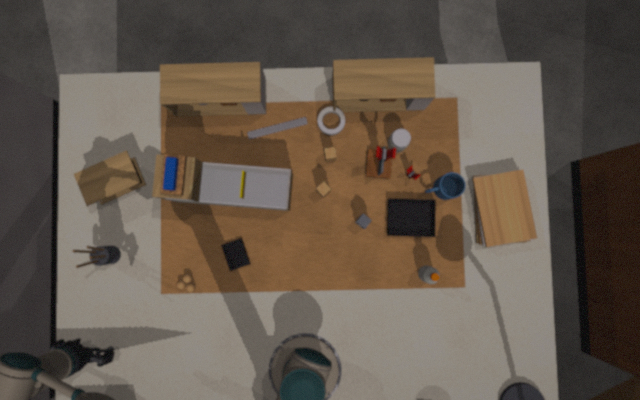

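View pics/s0.png

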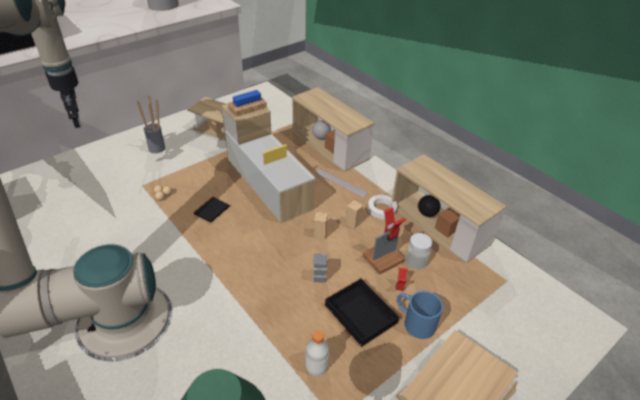

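The top view shows pale blocks at (331,153) and (323,188), the grey tower at (363,221), the sander at (171,173), the tray at (411,217), the large clip on its plate at (383,155) and a small clip at (411,172). I'll enlarge it to confirm.

```bash
python3 - <<'E'
from h import *
d=load('t0'); f=d['f']; W=cloud('t0')
a=cv2.resize(f[110:260,300:480],None,fx=4.4,fy=3.9,interpolation=cv2.INTER_CUBIC)
cv2.imwrite('pics/t0c.png',a)
for n,(u,v) in dict(oA=(331,153),oB=(323,188),tw=(363,221),sand=(171,173),tray=(411,217),traycorn=(388,199),clip=(385,154),small=(411,172),tag=(243,185),boxR=(290,190),towertop=(190,178),lid=(220,170),slab=(236,254)).items():
    print(n,W[v,u].round(3), np.nanmedian(W[v-1:v+2,u-1:u+2].reshape(-1,3),0).round(3))
s=load('s0'); cv2.imwrite('pics/s0c.png',cv2.resize(s['f'][80:360,200:480],None,fx=2.1,fy=2.1,interpolation=cv2.INTER_CUBIC))
E
```

```text
oA [ 0.681 -0.098  0.076] [ 0.681 -0.098  0.078]
oB [ 0.572 -0.07   0.078] [ 0.572 -0.07   0.078]
tw [ 0.467 -0.191  0.079] [ 0.467 -0.191  0.078]
sand [0.605 0.342 0.267] [0.605 0.342 0.269]
tray [ 0.477 -0.353  0.006] [ 0.478 -0.353  0.003]
traycorn [ 0.537 -0.28   0.009] [ 0.537 -0.28   0.01 ]
clip [ 0.664 -0.258  0.131] [ 0.664 -0.258  0.13 ]
small [ 0.62  -0.351  0.039] [ 0.62  -0.353  0.032]
tag [0.579 0.164 0.159] [0.579 0.164 0.164]
boxR [0.568 0.032 0.077] [0.568 0.032 0.08 ]
towertop [0.596 0.304 0.216] [0.596 0.303 0.22 ]
lid [0.629 0.238 0.127] [0.629 0.237 0.127]
slab [0.372 0.215 0.007] [0.372 0.214 0.009]
```

View pics/t0c.png

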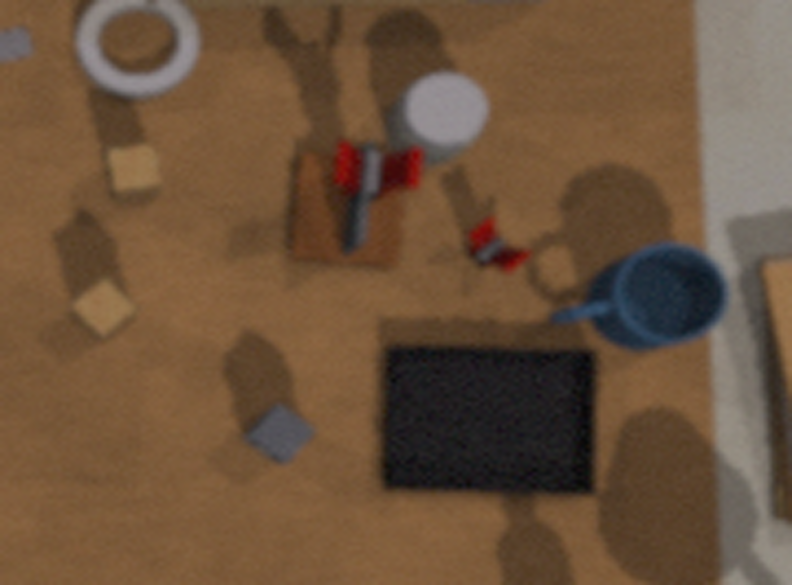

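View pics/s0c.png

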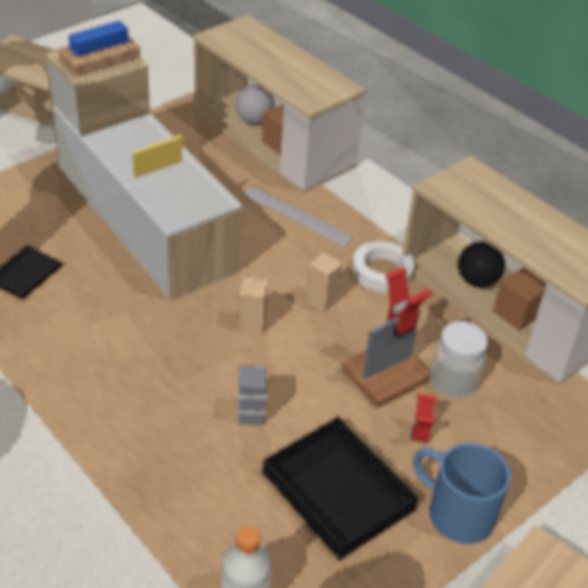

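Two offcuts: crop 1 (133,168) and (104,308), i.e. top (331,153) and (323,188). The grey banded block (280,432) is the tower. The larger red clip is on the grey plate (crop 375,165); the one at (495,247) is the small look-alike. Now I'll fit the poses.

```bash
cat >> h.py <<'E'
def fit(W,mask,name,show=True):
    n,l,s,c=cv2.connectedComponentsWithStats(mask.astype(np.uint8))
    P=W[mask][:,:2]
    (cx,cy),(w,h),a=cv2.minAreaRect((P*1000).astype(np.float32))
    print(name,'n',len(P),'rect c',round(cx),round(cy),'size',round(w),round(h),'ang',round(a,1),'z',np.nanmedian(W[mask][:,2]).round(3),'mean',P.mean(0).round(3))
def near(W,x,y,r,z0,z1):
    return (np.hypot(W[...,0]-x,W[...,1]-y)<r)&(W[...,2]>z0)&(W[...,2]<z1)
E
python3 - <<'E'
from h import *
W=cloud('t0'); f=load('t0')['f'].astype(int)
B,G,Rr=f[...,0],f[...,1],f[...,2]
fit(W,near(W,.681,-.098,.035,.068,.09),'oA')
fit(W,near(W,.572,-.07,.035,.068,.09),'oB')
fit(W,near(W,.467,-.191,.035,.068,.09),'tw')
fit(W,near(W,.605,.342,.09,.260,.28),'ridge')
fit(W,near(W,.605,.342,.09,.237,.28),'sander')
fit(W,near(W,.6,.33,.13,.2,.228),'towertop')
fit(W,near(W,.58,.164,.07,.150,.19),'tag')
fit(W,near(W,.59,.13,.17,.120,.135),'lid')
dark=(B+G+Rr<130)
fit(W,dark&near(W,.477,-.353,.12,-.03,.05),'tray')
red=(Rr>110)&(G<60)&(B<60)
fit(W,red&near(W,.664,-.258,.06,.06,.3),'clip')
m=near(W,.664,-.258,.07,.09,.3); fit(W,m,'clipall')
fit(W,near(W,.64,-.25,.08,.09,.12)&~red,'plate')
fit(W,near(W,.64,-.25,.08,.01,.03),'stand')
for v in range(146,178,2): print(v,[ '%d,%d,%d'%tuple(1000*W[v,u]) if not np.isnan(W[v,u,0]) else '-' for u in range(374,398,3)])
E
```

```text
oA n 119 rect c 683 -96 size 36 34 ang 6.9 z 0.077 mean [ 0.683 -0.096]
oB n 123 rect c 572 -72 size 33 33 ang 43.8 z 0.076 mean [ 0.572 -0.071]
tw n 122 rect c 469 -195 size 34 34 ang 50.9 z 0.077 mean [ 0.469 -0.195]
ridge n 381 rect c 606 346 size 32 90 ang 83.5 z 0.269 mean [0.606 0.345]
sander n 840 rect c 606 346 size 63 110 ang 84.1 z 0.249 mean [0.605 0.341]
towertop n 862 rect c 602 350 size 114 120 ang 83.9 z 0.219 mean [0.595 0.344]
tag n 95 rect c 582 166 size 8 79 ang 84.3 z 0.171 mean [0.582 0.165]
lid n 3317 rect c 583 164 size 266 121 ang 83.9 z 0.129 mean [0.582 0.163]
tray n 1764 rect c 489 -360 size 170 146 ang 87.8 z 0.003 mean [ 0.478 -0.352]
clip n 50 rect c 664 -256 size 54 27 ang 85.3 z 0.169 mean [ 0.665 -0.256]
clipall n 263 rect c 659 -250 size 61 70 ang 49.0 z 0.14 mean [ 0.661 -0.256]
plate n 67 rect c 654 -254 size 24 76 ang 70.0 z 0.107 mean [ 0.648 -0.254]
stand n 473 rect c 649 -247 size 115 132 ang 6.6 z 0.018 mean [ 0.647 -0.248]
146 ['713,-241,0', '682,-230,170', '712,-260,0', '693,-256,104', '711,-280,1', '709,-288,10', '702,-291,51', '701,-300,56
[... 1206 characters left out ...]
1', '631,-253,108', '643,-275,21', '643,-285,19', '645,-298,-2', '644,-306,7']
168 ['638,-237,16', '638,-247,13', '630,-249,72', '624,-253,113', '636,-275,21', '636,-284,22', '638,-297,2', '638,-307,1']
170 ['631,-236,17', '631,-246,14', '622,-247,84', '619,-253,106', '630,-274,21', '630,-285,17', '632,-297,-3', '632,-307,-2']
172 ['625,-236,18', '625,-246,15', '616,-247,85', '623,-264,22', '624,-275,17', '623,-284,22', '625,-297,0', '625,-307,-1']
174 ['618,-235,20', '617,-245,21', '614,-251,47', '617,-264,20', '617,-275,14', '617,-284,16', '619,-296,1', '618,-306,0']
176 ['612,-236,18', '611,-245,18', '612,-256,13', '611,-265,14', '611,-275,15', '611,-284,16', '613,-297,-3', '612,-306,-2']
```

```bash
python3 - <<'E'
from h import *
W=cloud('t0'); f=load('t0')['f'].astype(int).sum(2)
m=(f<130)&near(W,.477,-.353,.12,-.03,.05)
m=cv2.morphologyEx(m.astype(np.uint8),cv2.MORPH_OPEN,np.ones((7,7)))>0
fit(W,m,'tray'); fit(W,m&(W[...,2]>.022),'rim')
print(rel([.606,.346,.34],83.5)); print(rel([.606,.346,.246],83.5))
E
```

```text
tray n 1710 rect c 477 -350 size 149 115 ang 87.8 z 0.003 mean [ 0.477 -0.352]
rim n 125 rect c 477 -349 size 147 115 ang 87.8 z 0.027 mean [ 0.467 -0.335]
[array([-0.4997, -0.0877, -0.1094]), array([-0.1, -0. , -8. ]), array([-0.00e+00,  1.00e-01,  1.72e+02])]
[array([-0.4998, -0.0876, -0.0154]), array([-0.1, -0. , -8. ]), array([-0.00e+00,  1.00e-01,  1.72e+02])]
```

```bash
python3 -m crank '[[0,0,-0.06,0,0,0],[-0.04,0,-0.11,0,0,-4],[-0.1,-0.017,-0.11,0,0,-8],[-0.16,-0.028,-0.11,0,0,-8],[-0.22,-0.038,-0.11,0,0,-8],[-0.28,-0.049,-0.11,0,0,-8],[-0.34,-0.06,-0.11,0,0,-8],[-0.4,-0.07,-0.11,0,0,-8],[-0.45,-0.079,-0.11,0,0,-8],[-0.5,-0.088,-0.11,0,0,-8],[-0.5,-0.088,-0.11,0,0,-8],[-0.5,-0.088,-0.11,0,0,-8],[-0.5,-0.088,-0.11,0,0,-8],[-0.5,-0.088,-0.11,0,0,-8]]' 1 40; python3 -c "
from h import *
print(rel([.606,.346,.246],83.5)[:2]); snap('wrist','w1')"
```

```text
clock: 1.9
position: [0.6051, 0.3465, 0.3413]
ee_rot: [0.0, 0.056, 0.998, -0.0]
contact_force: [-0.2, 0.7, 0.6]
width: 0.0852
[array([-0.001 , -0.0003,  0.0953]), array([-0.1,  0. ,  0.1])]
```

View pics/w1.png

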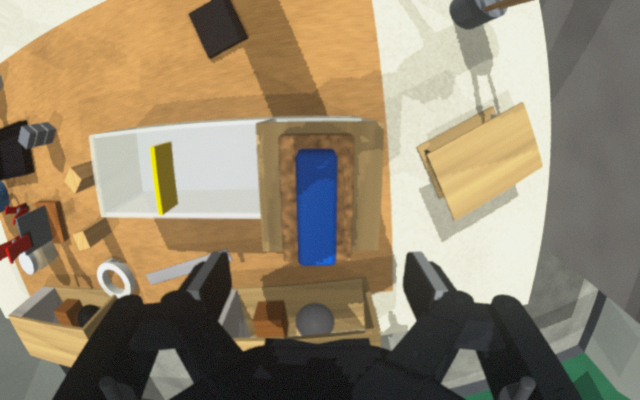

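The wrist view shows the sander's ridge at (317,207), centred between the fingers and parallel to them. The shelves hold only brown cubes and balls, so there are just two offcuts. Descending to grip.

```bash
python3 -m crank '[[0,0,0.04,0,0,0],[0,0,0.07,0,0,0],[0,0,0.095,0,0,0],[0,0,0.095,0,0,0],[0,0,0.095,0,0,0]]' 1 40; python3 -m crank '[[0,0,0,0,0,0],[0,0,0,0,0,0],[0,0,0,0,0,0],[0,0,0,0,0,0],[0,0,0,0,0,0],[0,0,0,0,0,0]]' 0 40;  python3 -m crank '[[0,0,-0.03,0,0,0],[0,0,-0.06,0,0,0],[0,0,-0.08,0,0,0],[0,0,-0.08,0,0,0]]'; python3 -c "
from h import *
print(rel([.477,-.350,.33],-2.2)[:3]); print(st()['qpos'])"
```

```text
clock: 2.58
position: [0.6055, 0.3468, 0.2477]
ee_rot: [0.001, 0.056, 0.998, 0.0]
contact_force: [0.2, 0.4, -0.5]
width: 0.0854
clock: 3.32
position: [0.6058, 0.3468, 0.2485]
ee_rot: [0.002, 0.056, 0.998, 0.0]
contact_force: [-0.2, -0.4, 4.1]
width: 0.0296
clock: 3.82
position: [0.6059, 0.3471, 0.3292]
ee_rot: [0.002, 0.056, 0.998, 0.001]
contact_force: [-0.5, 0.9, -1.6]
width: 0.0295
[array([ 0.05  , -0.7071, -0.0023]), array([ 0.3,  0.1, 85.8]), array([ -0.1,   0.3, -94.2])]
[ 4.21077611e-01  4.39460984e-01  1.01946711e+00 -8.31284968e-04
  1.67781396e+00 -1.03756445e+00]
```

```bash
python3 -m crank '[[0.003,-0.04,0,0,0,5],[0.007,-0.09,0,0,0,12],[0.01,-0.14,0,0,0,19],[0.014,-0.19,0,0,0,26],[0.017,-0.24,0,0,0,33],[0.02,-0.29,0,0,0,40],[0.024,-0.34,0,0,0,47],[0.028,-0.39,0,0,0,54],[0.031,-0.44,0,0,0,60],[0.035,-0.49,0,0,0,66],[0.038,-0.54,0,0,0,72],[0.042,-0.59,0,0,0,78],[0.045,-0.64,0,0,0,82],[0.048,-0.68,0,0,0,85],[0.05,-0.707,0,0,0,86],[0.05,-0.707,0,0,0,86],[0.05,-0.707,0,0,0,86],[0.05,-0.707,0,0,0,86]]'; python3 -c "
from h import *
print(rel([.477,-.350,.033],-2.2)[:2])"
```

```text
clock: 6.08
position: [0.4772, -0.3486, 0.3273]
ee_rot: [0.001, 0.722, 0.692, 0.002]
contact_force: [0.2, 0.6, -1.3]
width: 0.0292
[array([-0.0021, -0.0014,  0.2943]), array([ 0.2, -0.1, -0.2])]
```

```bash
python3 -m crank '[[-0.002,-0.001,0.06,0,0,0],[-0.002,-0.001,0.12,0,0,0],[-0.002,-0.001,0.18,0,0,0],[-0.002,-0.001,0.23,0,0,0],[-0.002,-0.001,0.265,0,0,0],[-0.002,-0.001,0.283,0,0,0],[-0.002,-0.001,0.291,0,0,0],[-0.002,-0.001,0.293,0,0,0],[-0.002,-0.001,0.294,0,0,0]]'; python3 -m crank '[[0,0,0,0,0,0],[0,0,0,0,0,0],[0,0,0,0,0,0],[0,0,0,0,0,0]]' 0.6;  python3 -m crank '[[0,0,-0.04,0,0,0],[0,0,-0.1,0,0,0],[0,0,-0.16,0,0,0],[0,0,-0.22,0,0,0],[0,0,-0.25,0,0,0],[0,0,-0.25,0,0,0]]' 1; python3 -c "
from h import *
snap('top','t1'); W=cloud('t1')
fit(W,near(W,.477,-.35,.07,.045,.07),'sand')
fit(W,near(W,.683,-.096,.035,.068,.09),'oA')
fit(W,near(W,.572,-.072,.035,.068,.09),'oB')
print(rel([.572,-.072,.2],43.8)); print(st()['qpos'])
f=load('t1')['f']; a=cv2.resize(f[140:220,140:260],None,fx=5,fy=5,interpolation=cv2.INTER_CUBIC); b=cv2.resize(f[150:250,340:460],None,fx=5,fy=4,interpolation=cv2.INTER_CUBIC)
cv2.imwrite('pics/t1c.png',np.vstack([a[:,:600],b[:400]])[:,:600][:800])
cv2.imwrite('pics/t1c.png',cv2.resize(np.hstack([a,b]),(800,267)))
"
```

```text
clock: 7.2
position: [0.4781, -0.3502, 0.0343]
ee_rot: [0.002, 0.721, 0.693, 0.002]
contact_force: [0.0, 1.0, -1.2]
width: 0.0291
clock: 7.7
position: [0.4781, -0.3503, 0.0345]
ee_rot: [0.002, 0.721, 0.693, 0.002]
contact_force: [0.0, 0.4, -0.3]
width: 0.0514
clock: 8.45
position: [0.4776, -0.3514, 0.2876]
ee_rot: [0.005, 0.721, 0.693, 0.003]
contact_force: [0.4, -0.4, -0.5]
width: 0.0853
sand n 267 rect c 478 -350 size 90 29 ang 88.6 z 0.052 mean [ 0.478 -0.348]
oA n 121 rect c 683 -96 size 34 34 ang 7.9 z 0.077 mean [ 0.682 -0.096]
oB n 124 rect c 572 -72 size 33 34 ang 44.4 z 0.077 mean [ 0.572 -0.071]
[array([0.2823, 0.0832, 0.0857]), array([  0.4,   0.2, -46.1]), array([  0.2,  -0.5, 133.9])]
[-0.75462779  0.27387048  1.37564936  0.00467145  1.48618607 -0.71412991]
```

View pics/t1c.png

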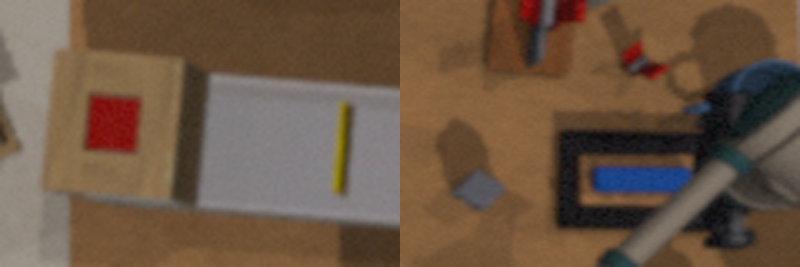

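The right crop shows the sander flat in the tray, blue ridge at (640,180). The left crop shows the flap shut and clear, centred at (112,123). Next I'll fix the mouth position and go to offcut B.

```bash
python3 -c "
from h import *
W=cloud('t1'); f=load('t1')['f'].astype(int)
m=(f[...,2]>80)&(f[...,1]<60)&(f[...,0]<60)&near(W,.6,.35,.07,.2,.24); fit(W,m,'flap')
"
python3 -m crank '[[0.03,0.009,0,0,0,-6],[0.08,0.024,0,0,0,-14],[0.13,0.039,0,0,0,-22],[0.18,0.053,0,0,0,-30],[0.23,0.068,0.03,0,0,-38],[0.265,0.078,0.06,0,0,-44],[0.282,0.083,0.08,0.4,0.2,-46],[0.282,0.083,0.08,0.4,0.2,-46],[0.282,0.083,0.08,0.4,0.2,-46],[0.282,0.083,0.08,0.4,0.2,-46],[0.282,0.083,0.08,0.4,0.2,-46]]' 1 60; python3 -c "
from h import *
print(rel([.572,-.072,.054],44)[:2])"
```

```text
flap n 233 rect c 601 350 size 44 44 ang 89.2 z 0.218 mean [0.601 0.351]
clock: 9.88
position: [0.572, -0.0734, 0.2067]
ee_rot: [0.001, 0.394, 0.919, 0.0]
contact_force: [0.4, 0.4, 0.1]
width: 0.0857
[array([0.0013, 0.0008, 0.1527]), array([ 0.1,  0.1, -0.4])]
```

```bash
python3 -m crank '[[0.001,0.001,0.06,0,0,0],[0.001,0.001,0.11,0,0,0],[0.001,0.001,0.14,0,0,0],[0.001,0.001,0.153,0,0,0],[0.001,0.001,0.153,0,0,0],[0.001,0.001,0.153,0,0,0]]' 1 60; python3 -m crank '[[0,0,0,0,0,0],[0,0,0,0,0,0],[0,0,0,0,0,0],[0,0,0,0,0,0],[0,0,0,0,0,0],[0,0,0,0,0,0]]' 0 60;  python3 -m crank '[[0,0,-0.03,0,0,0],[0,0,-0.09,0,0,0],[0,0,-0.15,0,0,0],[0,0,-0.21,0,0,0],[0,0,-0.27,0,0,0],[0,0,-0.286,0,0,0],[0,0,-0.286,0,0,0],[0,0,-0.286,0,0,0]]'; python3 -c "
from h import *
print(rel([.6015,.35,.34],83.9)[:2]); snap('wrist','w2')"
```

```text
clock: 10.62
position: [0.5736, -0.0725, 0.0553]
ee_rot: [0.002, 0.394, 0.919, 0.0]
contact_force: [0.5, -0.5, 0.1]
width: 0.0857
clock: 11.38
position: [0.5741, -0.0727, 0.0561]
ee_rot: [0.003, 0.394, 0.919, 0.0]
contact_force: [-0.4, 0.1, 6.0]
width: 0.0327
clock: 12.38
position: [0.5713, -0.072, 0.3393]
ee_rot: [0.001, 0.394, 0.919, -0.0]
contact_force: [0.6, -0.6, -1.3]
width: 0.033
[array([ 0.285 ,  0.3126, -0.0009]), array([  0. ,   0.1, -40.3])]
```

```bash
python3 -m crank '[[0.02,0.022,0,0,0,-4],[0.055,0.06,0,0,0,-10],[0.09,0.099,0,0,0,-16],[0.125,0.137,0,0,0,-21],[0.16,0.176,0,0,0,-26],[0.195,0.214,0,0,0,-31],[0.23,0.252,0,0,0,-36],[0.26,0.285,0,0,0,-40],[0.285,0.3126,0,0,0,-40.3],[0.285,0.3126,0,0,0,-40.3],[0.285,0.3126,0,0,0,-40.3],[0.285,0.3126,0,0,0,-40.3],[0.285,0.3126,0,0,0,-40.3]]'; python3 -c "
from h import *
print(rel([.6015,.35,.224],83.9)[:2]); snap('wrist','w3')"
```

```text
clock: 14.05
position: [0.6017, 0.3489, 0.3392]
ee_rot: [0.0, 0.054, 0.999, -0.0]
contact_force: [-0.3, -0.0, -1.4]
width: 0.0331
[array([0.0004, 0.0012, 0.1152]), array([-0. ,  0.1, -0.1])]
```

View pics/w3.png

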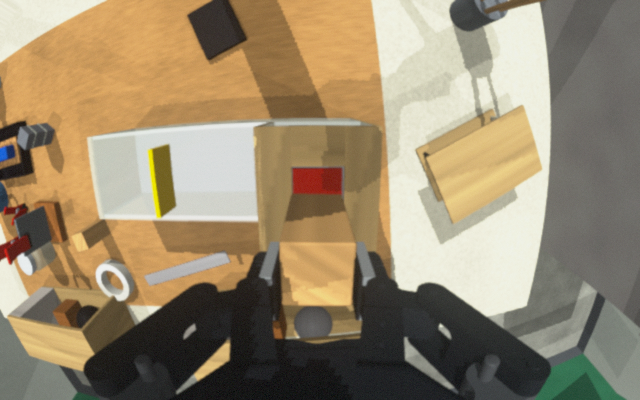

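The offcut is held square, centred at u≈317 over the flap at (317,181). Inserting.

```bash
python3 -m crank '[[0,0.001,0.03,0,0,0],[0,0.001,0.045,0,0,0],[0,0.001,0.058,0,0,0],[0,0.001,0.07,0,0,0],[0,0.001,0.08,0,0,0],[0,0.001,0.09,0,0,0],[0,0.001,0.1,0,0,0],[0,0.001,0.109,0,0,0],[0,0.001,0.115,0,0,0],[0,0.001,0.115,0,0,0],[0,0.001,0.115,0,0,0]]'
```

```text
clock: 15.48
position: [0.6013, 0.3497, 0.2234]
ee_rot: [-0.0, 0.054, 0.999, -0.001]
contact_force: [0.2, -2.5, -3.4]
width: 0.0331
```

```bash
python3 -m crank '[[0,0,0,0,0,0],[0,0,0,0,0,0],[0,0,-0.03,0,0,0],[0,0,-0.06,0,0,0],[0,0,-0.06,0,0,0]]' 0.8; python3 -m crank '[[0,-0.003,0,0,0,0],[0,-0.003,0,0,0,0],[0,-0.003,0,0,0,0],[0,-0.003,0,0,0,0],[0,-0.003,0,0,0,0],[0,-0.003,0,0,0,0],[0,-0.003,0,0,0,0]]' 0; python3 -c "
from h import *
print(rel([.6015,.35,.17],83.9)[:2]); snap('wrist','w4')"
```

```text
clock: 16.1
position: [0.6028, 0.3512, 0.2872]
ee_rot: [0.003, 0.054, 0.999, 0.002]
contact_force: [-0.6, -0.5, 0.2]
width: 0.068
clock: 16.98
position: [0.6024, 0.3482, 0.2872]
ee_rot: [0.003, 0.054, 0.999, 0.002]
contact_force: [-0.7, -0.6, 0.2]
width: -0.0
[array([0.0018, 0.0013, 0.1172]), array([ 0.2,  0.3, -0.1])]
```

View pics/w4.png

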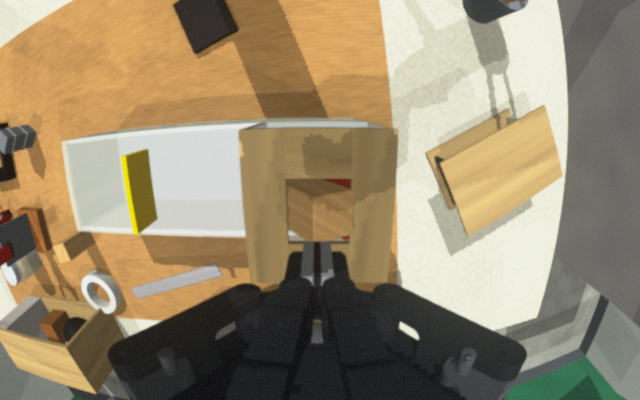

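The offcut hangs in the mouth at (320,208), with fingers shut above it. Pushing it down.

```bash
python3 -m crank '[[0.001,-0.001,0.03,0,0,0],[0.001,-0.001,0.045,0,0,0],[0.001,-0.001,0.058,0,0,0],[0.001,-0.001,0.07,0,0,0],[0.001,-0.001,0.082,0,0,0],[0.001,-0.001,0.094,0,0,0],[0.001,-0.001,0.106,0,0,0],[0.001,-0.001,0.117,0,0,0],[0.001,-0.001,0.12,0,0,0]]'; python3 -m crank '[[0,0,-0.03,0,0,0],[0,0,-0.07,0,0,0],[0,0,-0.12,0,0,0],[0,0,-0.16,0,0,0],[0,0,-0.16,0,0,0]]'; python3 -c "
from h import *
print(rel([.683,-.096,.2],97.5)); print(st()['qpos'][5])
snap('wrist','w5'); snap('top','t2');W=cloud('t2')
fit(W,near(W,.683,-.096,.035,.068,.09),'oA')
f=load('w5')['f'][100:300,200:440]; g=load('t2')['f'][140:220,140:236]; cv2.imwrite('pics/c5.png',np.hstack([cv2.resize(f,(480,400)),cv2.resize(g,(320,400))]))"
```

```text
clock: 18.15
position: [0.6028, 0.347, 0.1777]
ee_rot: [0.007, 0.054, 0.999, 0.002]
contact_force: [-12.5, -7.8, 48.9]
width: -0.0002
clock: 18.77
position: [0.6017, 0.3475, 0.3411]
ee_rot: [0.01, 0.054, 0.999, 0.004]
contact_force: [-0.0, -1.3, -1.4]
width: -0.0002
[array([-0.1256, -0.4336,  0.1395]), array([  0.4,   1.2, -13.6]), array([  1.7,  -0.6, 166.3])]
-1.039195262408463
oA n 122 rect c 683 -96 size 35 33 ang 7.4 z 0.077 mean [ 0.682 -0.096]
```

View pics/c5.png

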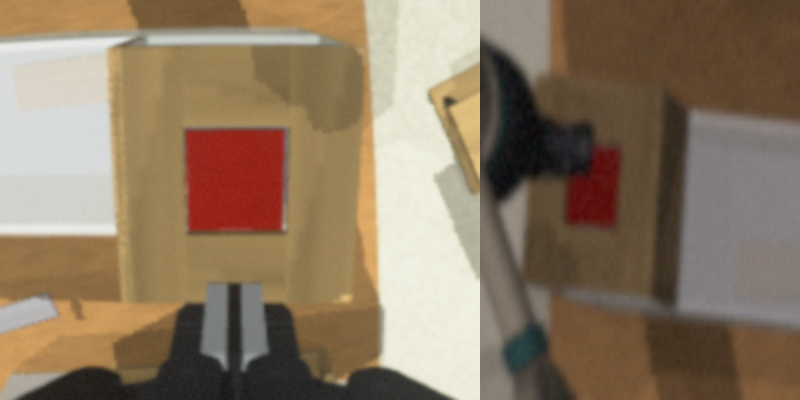

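Flap is shut (235,180), and a pale offcut shows faintly through the bin lid at (60,85). Going for the second one, which hasn't moved.

```bash
python3 -m crank '[[-0.01,-0.03,0,0,0,-2],[-0.024,-0.08,0,0,0,-4],[-0.038,-0.13,0,0,0,-6],[-0.052,-0.18,0,0,0,-8],[-0.066,-0.23,0,0,0,-10],[-0.08,-0.28,0,0,0,-12],[-0.095,-0.33,0.03,0,0,-13],[-0.11,-0.38,0.07,0.2,0.6,-13.6],[-0.1256,-0.4336,0.11,0.4,1.2,-13.6],[-0.1256,-0.4336,0.14,0.4,1.2,-13.6],[-0.1256,-0.4336,0.14,0.4,1.2,-13.6],[-0.1256,-0.4336,0.14,0.4,1.2,-13.6],[-0.1256,-0.4336,0.14,0.4,1.2,-13.6]]' 1 60; python3 -c "
from h import *
print(rel([.683,-.096,.054],97.5)[:2])"
```

```text
clock: 20.5
position: [0.6813, -0.0964, 0.1978]
ee_rot: [-0.003, -0.066, 0.998, -0.002]
contact_force: [-0.4, -0.3, 0.7]
width: 0.0853
[array([-0.0025,  0.0007,  0.1438]), array([-0.2, -0.3,  0. ])]
```

```bash
python3 -m crank '[[-0.001,0.001,0.05,0,0,0],[-0.001,0.001,0.1,0,0,0],[-0.001,0.001,0.13,0,0,0],[-0.001,0.001,0.143,0,0,0],[-0.001,0.001,0.143,0,0,0],[-0.001,0.001,0.143,0,0,0]]' 1 60; python3 -m crank '[[0,0,0,0,0,0],[0,0,0,0,0,0],[0,0,0,0,0,0],[0,0,0,0,0,0],[0,0,0,0,0,0],[0,0,0,0,0,0]]' 0 60;  python3 -m crank '[[0,0,-0.03,0,0,0],[0,0,-0.09,0,0,0],[0,0,-0.15,0,0,0],[0,0,-0.21,0,0,0],[0,0,-0.27,0,0,0],[0,0,-0.286,0,0,0],[0,0,-0.286,0,0,0],[0,0,-0.286,0,0,0]]'; python3 -c "
from h import *
print(rel([.6015,.35,.34],83.9)[:2])"
```

```text
clock: 21.25
position: [0.683, -0.0961, 0.057]
ee_rot: [-0.001, -0.066, 0.998, -0.002]
contact_force: [0.1, 0.4, 0.2]
width: 0.0852
clock: 22.0
position: [0.6837, -0.0963, 0.0578]
ee_rot: [0.0, -0.066, 0.998, -0.003]
contact_force: [-0.2, -0.4, 5.6]
width: 0.0329
clock: 23.0
position: [0.6825, -0.0945, 0.3405]
ee_rot: [-0.003, -0.066, 0.998, -0.002]
contact_force: [0.2, 0.5, -1.4]
width: 0.0332
[array([ 0.022 ,  0.4513, -0.0009]), array([-0.2, -0.3, 13.6])]
```

```bash
python3 -m crank '[[0.001,0.03,0,0,0,1],[0.004,0.08,0,0,0,3],[0.006,0.13,0,0,0,5],[0.009,0.18,0,0,0,7],[0.011,0.23,0,0,0,8],[0.014,0.28,0,0,0,9],[0.016,0.33,0,0,0,11],[0.019,0.38,0,0,0,12],[0.021,0.42,0,0,0,13],[0.022,0.4513,0,-0.2,-0.3,13.6],[0.022,0.4513,0,-0.2,-0.3,13.6],[0.022,0.4513,0,-0.2,-0.3,13.6],[0.022,0.4513,0,-0.2,-0.3,13.6]]'; python3 -c "
from h import *
print(rel([.6015,.35,.224],83.9)[:2]); snap('wrist','w6');
W=load('w6')['f']; cv2.imwrite('pics/w6c.png',cv2.resize(W[130:330,220:420],(500,500)))"
```

```text
clock: 24.62
position: [0.6018, 0.3487, 0.3382]
ee_rot: [-0.0, 0.054, 0.999, -0.001]
contact_force: [0.2, -0.1, -1.2]
width: 0.0328
[array([0.0003, 0.0015, 0.1142]), array([-0.1, -0. , -0. ])]
```

View pics/w6c.png

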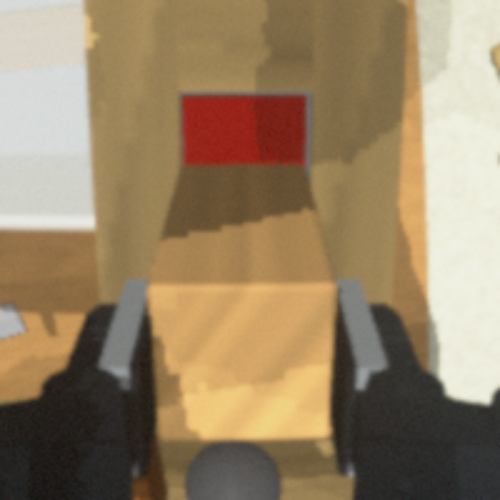

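The second offcut is held square, centred at u≈242 over the flap at (245,128). Same insertion.

```bash
python3 -m crank '[[0,0.001,0.03,0,0,0],[0,0.001,0.045,0,0,0],[0,0.001,0.058,0,0,0],[0,0.001,0.07,0,0,0],[0,0.001,0.08,0,0,0],[0,0.001,0.09,0,0,0],[0,0.001,0.1,0,0,0],[0,0.001,0.109,0,0,0],[0,0.001,0.114,0,0,0],[0,0.001,0.114,0,0,0],[0,0.001,0.114,0,0,0]]';python3 -m crank '[[0,0,0,0,0,0],[0,0,0,0,0,0],[0,0,-0.03,0,0,0],[0,0,-0.06,0,0,0],[0,0,-0.06,0,0,0]]' 0.8; python3 -m crank '[[0,-0.004,0,0,0,0],[0,-0.004,0,0,0,0],[0,-0.004,0,0,0,0],[0,-0.004,0,0,0,0],[0,-0.004,0,0,0,0],[0,-0.004,0,0,0,0],[0,-0.004,0,0,0,0]]' 0; python3 -c "
from h import *
print(rel([.6015,.348,.17],83.9)[:2])"
```

```text
clock: 26.05
position: [0.6016, 0.3494, 0.2239]
ee_rot: [-0.001, 0.054, 0.999, -0.001]
contact_force: [0.2, -3.2, -3.9]
width: 0.0328
clock: 26.68
position: [0.6031, 0.3509, 0.2877]
ee_rot: [0.002, 0.053, 0.999, 0.001]
contact_force: [0.1, 0.2, -0.0]
width: 0.0684
clock: 27.55
position: [0.6027, 0.3469, 0.2876]
ee_rot: [0.002, 0.053, 0.999, 0.001]
contact_force: [-0.2, -0.4, 0.7]
width: 0.0001
[array([0.0018, 0.0006, 0.1176]), array([ 0.1,  0.3, -0. ])]
```

```bash
python3 -m crank '[[0.001,0.001,0.03,0,0,0],[0.001,0.001,0.045,0,0,0],[0.001,0.001,0.058,0,0,0],[0.001,0.001,0.07,0,0,0],[0.001,0.001,0.082,0,0,0],[0.001,0.001,0.09,0,0,0],[0.001,0.001,0.096,0,0,0],[0.001,0.001,0.1,0,0,0]]'; python3 -m crank '[[0,0,0.004,0,0,0],[0,0,0.008,0,0,0],[0,0,0.01,0,0,0],[0,0,0.01,0,0,0]]'
```

```text
clock: 28.55
position: [0.6027, 0.3477, 0.1881]
ee_rot: [0.003, 0.053, 0.999, 0.001]
contact_force: [0.3, -2.5, 4.7]
width: 0.0001
clock: 29.05
position: [0.6027, 0.3474, 0.1784]
ee_rot: [0.003, 0.053, 0.999, 0.001]
contact_force: [-1.8, -4.3, 5.9]
width: -0.0001
```

```bash
python3 -m crank '[[0,0,0.002,0,0,0],[0,0,0.004,0,0,0],[0,0,0.004,0,0,0]]'; python3 -m crank '[[0,0,-0.03,0,0,0],[0,0,-0.07,0,0,0],[0,0,-0.12,0,0,0],[0,0,-0.16,0,0,0],[0,0,-0.16,0,0,0]]'; python3 -c "
from h import *
print(rel([.664,-.256,.26],85.3)); 
snap('wrist','w7'); snap('top','t2'); snap('side','s2')
W=cloud('t2'); f=load('t2')['f'].astype(int)
red=(f[...,2]>100)&(f[...,1]<60)&(f[...,0]<60)
fit(W,red&near(W,.664,-.256,.06,.12,.3),'clip'); fit(W,near(W,.664,-.256,.06,.155,.3),'handles')
f=load('w7')['f'][100:300,100:440]; g=load('s2')['f'][80:230,200:400]; cv2.imwrite('pics/c7.png',np.hstack([cv2.resize(f,(480,300)),cv2.resize(g,(320,300))]))"
```

```text
clock: 29.42
position: [0.6029, 0.3473, 0.1781]
ee_rot: [0.005, 0.053, 0.999, 0.001]
contact_force: [-3.0, -3.8, 17.7]
width: 0.0003
clock: 30.05
position: [0.6025, 0.3486, 0.3416]
ee_rot: [0.008, 0.053, 0.999, 0.003]
contact_force: [0.2, 0.5, 0.6]
width: -0.0001
[array([-0.1239, -0.5953,  0.079 ]), array([ 0.4,  0.9, -1.4]), array([  1.3,  -0.7, 178.6])]
clip n 66 rect c 666 -255 size 56 29 ang 84.1 z 0.169 mean [ 0.666 -0.251]
handles n 88 rect c 666 -256 size 58 32 ang 82.1 z 0.167 mean [ 0.665 -0.256]
```

View pics/c7.png

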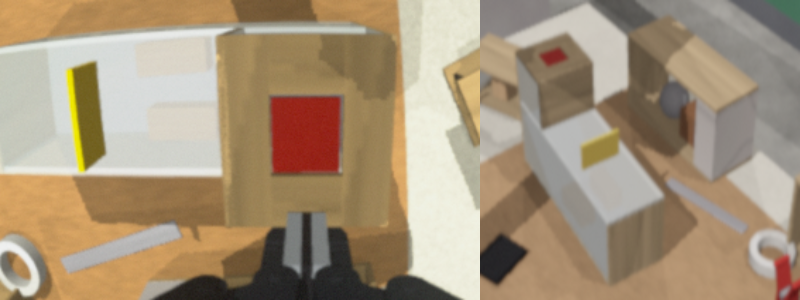

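Both offcuts show as pale bars under the lid at (172,57) and (182,122), and the flap is shut at (305,135). Now the large clip.

```bash
python3 -m crank '[[-0.006,-0.03,0,0,0,0],[-0.017,-0.08,0,0,0,0],[-0.027,-0.13,0,0,0,0],[-0.037,-0.18,0,0,0,0],[-0.048,-0.23,0,0,0,0],[-0.058,-0.28,0,0,0,-1],[-0.069,-0.33,0,0,0,-1],[-0.08,-0.38,0,0,0,-1],[-0.09,-0.43,0,0,0,-1],[-0.1,-0.48,0,0.2,0.5,-1],[-0.111,-0.53,0.02,0.4,0.9,-1],[-0.12,-0.57,0.05,0.4,0.9,-1],[-0.1255,-0.595,0.08,0.4,0.9,-1],[-0.1255,-0.595,0.08,0.4,0.9,-1],[-0.1255,-0.595,0.08,0.4,0.9,-1],[-0.1255,-0.595,0.08,0.4,0.9,-1]]' 1 40; python3 -c "
from h import *
print(rel([.6655,-.256,.142],84.5)[:2]); snap('wrist','w8')"
```

```text
clock: 32.2
position: [0.6636, -0.2563, 0.2573]
ee_rot: [-0.004, 0.044, 0.999, -0.003]
contact_force: [-0.0, 0.2, -0.9]
width: 0.0855
[array([-0.0027,  0.0011,  0.1153]), array([-0.3, -0.4,  0.5])]
```

View pics/w8.png

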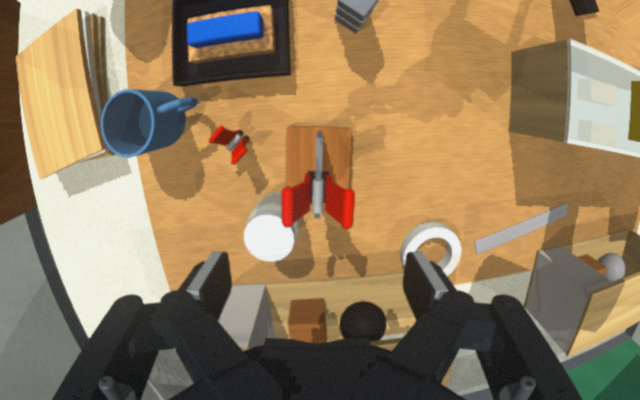

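The clip's handles are at (300,205) and (338,205), centred between the fingers; the sander is still flat in the tray. Descending.

```bash
python3 -m crank '[[-0.002,0.001,0.04,0,0,0],[-0.002,0.001,0.08,0,0,0],[-0.002,0.001,0.105,0,0,0],[-0.002,0.001,0.115,0,0,0],[-0.002,0.001,0.115,0,0,0],[-0.002,0.001,0.115,0,0,0]]' 1 40; python3 -m crank '[[0,0,0,0,0,0],[0,0,0,0,0,0],[0,0,0,0,0,0],[0,0,0,0,0,0],[0,0,0,0,0,0],[0,0,0,0,0,0]]' 0 40;  python3 -m crank '[[0,0,-0.005,0,0,0],[0,0,-0.01,0,0,0],[0,0,-0.02,0,0,0],[0,0,-0.04,0,0,0],[0,0,-0.07,0,0,0],[0,0,-0.1,0,0,0],[0,0,-0.13,0,0,0],[0,0,-0.15,0,0,0],[0,0,-0.15,0,0,0],[0,0,-0.15,0,0,0]]'; python3 -c "
from h import *
print(rel([.582,.166,.3],83.9)[:2]); snap('wrist','w9');snap('side','s9')
a=load('s9')['f'][120:300,300:500];b=load('w9')['f'];cv2.imwrite('pics/c9.png',np.hstack([cv2.resize(b[100:400,160:480],(430,400)),cv2.resize(a,(370,400))]))"
```

```text
clock: 33.0
position: [0.6658, -0.2563, 0.1444]
ee_rot: [-0.002, 0.043, 0.999, -0.003]
contact_force: [0.4, -0.1, -0.9]
width: 0.0852
clock: 33.75
position: [0.6658, -0.2563, 0.1443]
ee_rot: [-0.002, 0.044, 0.999, -0.003]
contact_force: [-0.3, -0.1, -1.5]
width: 0.0332
clock: 35.0
position: [0.6661, -0.2552, 0.2935]
ee_rot: [-0.003, 0.044, 0.999, -0.003]
contact_force: [-0.1, -0.3, -1.1]
width: 0.0335
[array([ 0.1205,  0.4122, -0.0085]), array([-0.4, -0.3,  1.1])]
```

View pics/c9.png

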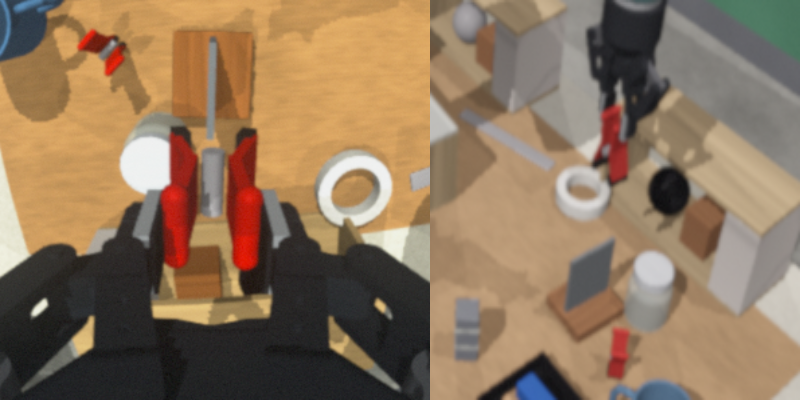

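The clip is squeezed open and off the plate, upright between the pads (left crop, handles (177,215) and (245,220)). Carrying it to the tag plate.

```bash
python3 -m crank '[[0.008,0.03,-0.01,0,0,0],[0.02,0.07,-0.01,0,0,0],[0.035,0.12,-0.01,0,0,0],[0.05,0.17,-0.01,0,0,0],[0.064,0.22,-0.01,0,0,0],[0.079,0.27,-0.01,0,0,0],[0.094,0.32,-0.01,0,0,0],[0.108,0.37,-0.01,0,0,0.5],[0.117,0.4,-0.01,0,0,1],[0.1205,0.4122,-0.01,-0.4,-0.3,1.1],[0.1205,0.4122,-0.01,-0.4,-0.3,1.1],[0.1205,0.4122,-0.01,-0.4,-0.3,1.1],[0.1205,0.4122,-0.01,-0.4,-0.3,1.1]]'; python3 -c "
from h import *
print(rel([.5825,.166,.203],83.9)[:2]); snap('wrist','w10');snap('side','s10')
a=load('s10')['f'][60:260,190:390];b=load('w10')['f'];cv2.imwrite('pics/c10.png',np.hstack([cv2.resize(b[60:360,160:480],(400,400)),cv2.resize(a,(400,400))]))"
```

```text
clock: 36.72
position: [0.5822, 0.1648, 0.301]
ee_rot: [-0.001, 0.054, 0.999, 0.0]
contact_force: [0.1, -0.4, -0.1]
width: 0.033
[array([-0.0003,  0.0012,  0.098 ]), array([ 0. , -0.1, -0.1])]
```

View pics/c10.png

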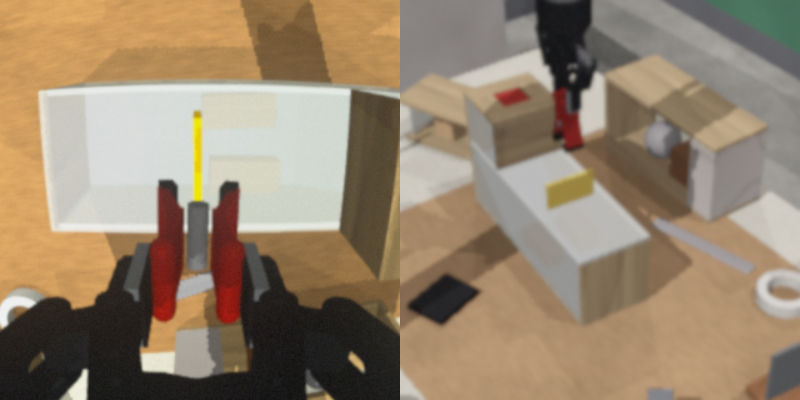

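The tag plate is at u≈198, midway between the jaws (168 and 229). Lowering.

```bash
python3 -m crank '[[0,0.001,0.02,0,0,0],[0,0.001,0.045,0,0,0],[0,0.001,0.06,0,0,0],[0,0.001,0.072,0,0,0],[0,0.001,0.082,0,0,0],[0,0.001,0.09,0,0,0],[0,0.001,0.095,0,0,0],[0,0.001,0.098,0,0,0],[0,0.001,0.098,0,0,0]]'; python3 -c "
from h import *
snap('side','s11'); snap('wrist','w11')
a=load('s11')['f'][60:200,220:360];b=load('w11')['f'];cv2.imwrite('pics/c11.png',np.hstack([cv2.resize(b[60:360,160:480],(400,400)),cv2.resize(a,(400,400))]))"
```

```text
clock: 37.95
position: [0.5828, 0.1664, 0.2064]
ee_rot: [0.001, 0.054, 0.999, 0.001]
contact_force: [-2.2, -0.2, 12.1]
width: 0.0329
```

View pics/c11.png

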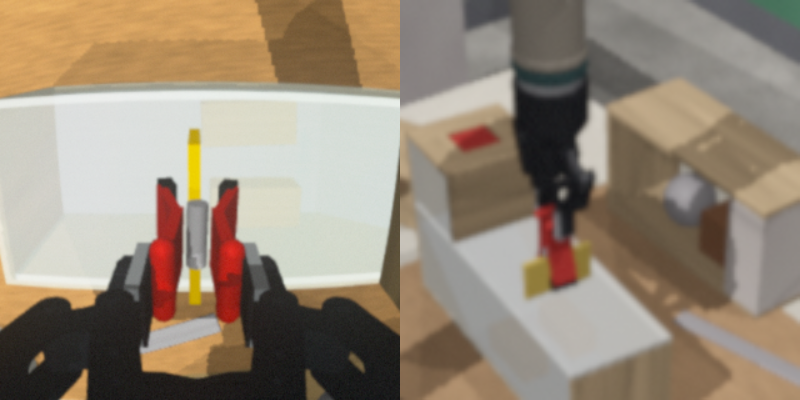

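The jaws straddle the plate and bottomed on its edge with 12 N. I'll back off 3 mm, then release in stages.

```bash
python3 -m crank '[[0,0,-0.001,0,0,0],[0,0,-0.001,0,0,0]]'; python3 -m crank '[[0,0,0,0,0,0],[0,0,0,0,0,0],[0,0,0,0,0,0]]' 0.55; python3 -m crank '[[0,0,0,0,0,0],[0,0,0,0,0,0],[0,0,0,0,0,0],[0,0,0,0,0,0]]' 1;python3 -m crank '[[0,0,-0.02,0,0,0],[0,0,-0.05,0,0,0],[0,0,-0.09,0,0,0],[0,0,-0.13,0,0,0],[0,0,-0.13,0,0,0]]' 1; python3 -c "
from h import *
snap('side','s12'); snap('wrist','w12'); snap('top','t12'); W=cloud('t12'); fit(W,near(W,.58,.166,.06,.21,.26),'h')
a=load('s12')['f'][60:200,220:360];b=load('w12')['f'];cv2.imwrite('pics/c12.png',np.hstack([cv2.resize(b[60:360,160:480],(400,400)),cv2.resize(a,(400,400))]))"
```

```text
clock: 38.3
position: [0.5831, 0.1665, 0.2078]
ee_rot: [0.002, 0.054, 0.999, 0.001]
contact_force: [0.1, -0.2, -0.6]
width: 0.0331
clock: 38.67
position: [0.583, 0.1665, 0.2075]
ee_rot: [0.001, 0.054, 0.999, 0.001]
contact_force: [0.9, -0.9, -0.8]
width: 0.0473
clock: 39.17
position: [0.583, 0.1665, 0.2076]
ee_rot: [0.002, 0.054, 0.999, 0.001]
contact_force: [-0.3, -0.3, 0.6]
width: 0.0858
clock: 39.8
position: [0.5842, 0.1666, 0.3416]
ee_rot: [0.006, 0.054, 0.999, 0.002]
contact_force: [0.3, 0.1, -0.1]
width: 0.0858
h n 43 rect c 579 162 size 50 24 ang 80.4 z 0.226 mean [0.575 0.159]
```

View pics/c12.png

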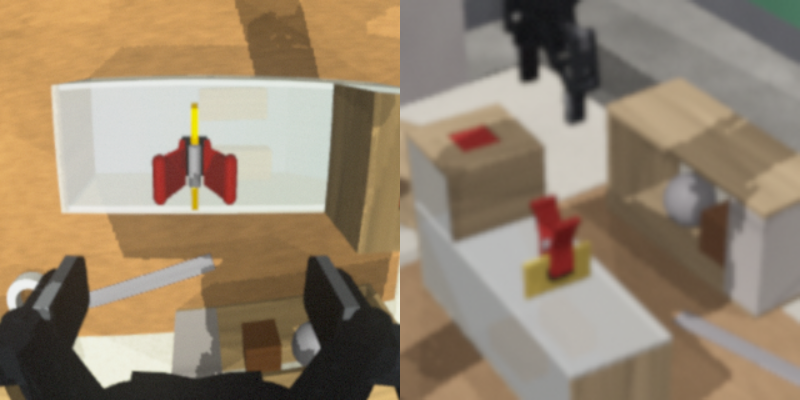

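The clip grips the yellow plate upright (handles level at z≈0.226), and the flap is shut. A last numeric check of the table, with no more pictures to view.

```bash
python3 -m crank '[[0,0,-0.03,0,0,0],[0,0,-0.06,0,0,0],[0,0,-0.06,0,0,0],[0,0,-0.06,0,0,0],[0,0,-0.06,0,0,0]]'; python3 -c "
from h import *
snap('top','t13'); W=cloud('t13'); W0=cloud('t0')
for n,w in (('t0',W0),('end',W)):
    m=((w[...,2]>.065)&(w[...,2]<.09)).astype(np.uint8); k,l,s,c=cv2.connectedComponentsWithStats(m)
    for i in range(1,k):
        if 60<s[i,4]<260 and abs(s[i,2]-s[i,3])<6: print(n,s[i].tolist(),w[l==i][:,:2].mean(0).round(3))
for n,w in (('t0',W0),('end',W)): fit(w,near(w,.469,-.195,.035,.068,.09),n+' tower')
fit(W,near(W,.477,-.35,.07,.045,.07),'sander')
f=load('t13')['f'].astype(int);m=(f[...,2]>80)&(f[...,1]<60)&(f[...,0]<60)&near(W,.6,.35,.07,.2,.24); fit(W,m,'flap')
fit(W,near(W,.58,.166,.06,.205,.26),'clip handles')
d=np.abs(load('t13')['f'].astype(int)-load('t0')['f']).sum(2)>90
d=cv2.morphologyEx(d.astype(np.uint8),cv2.MORPH_OPEN,np.ones((3,3)));k,l,s,c=cv2.connectedComponentsWithStats(d)
print([x.tolist() for x in s[1:] if x[4]>20]); print(st()['clock'],st()['contact_force'])
"
```

```text
clock: 40.58
position: [0.5814, 0.166, 0.3945]
ee_rot: [-0.001, 0.054, 0.999, 0.0]
contact_force: [0.2, -0.0, 0.1]
width: 0.0854
t0 [325, 147, 12, 12, 123] [ 0.682 -0.096]
t0 [316, 181, 15, 15, 125] [ 0.572 -0.071]
t0 [357, 213, 15, 15, 124] [ 0.469 -0.194]
t0 [93, 246, 20, 19, 142] [0.38  0.606]
t0 [422, 267, 18, 17, 104] [ 0.3   -0.384]
end [357, 213, 15, 15, 125] [ 0.469 -0.195]
end [95, 246, 18, 20, 146] [0.382 0.605]
end [422, 267, 18, 17, 109] [ 0.3   -0.386]
t0 tower n 122 rect c 469 -195 size 34 34 ang 50.9 z 0.077 mean [ 0.469 -0.195]
end tower n 124 rect c 469 -195 size 34 34 ang 50.3 z 0.076 mean [ 0.469 -0.195]
sander n 285 rect c 478 -349 size 92 29 ang 88.6 z 0.052 mean [ 0.478 -0.349]
flap n 151 rect c 596 348 size 43 34 ang 83.7 z 0.218 mean [0.595 0.346]
clip handles n 104 rect c 582 167 size 58 31 ang 82.5 z 0.227 mean [0.579 0.169]
[[210, 120, 12, 16, 127], [141, 128, 20, 19, 311], [202, 131, 13, 30, 210], [163, 132, 41, 59, 1335], [93, 137, 15, 11, 102], [387, 149, 9, 8, 48], [202, 153, 52, 37, 1011], [137, 166, 16, 33, 292], [89, 169, 18, 10, 80], [155, 178, 9, 7, 53], [86, 190, 5, 6, 25], [112, 198, 26, 65, 578], [162, 198, 6, 9, 36], [100, 203, 9, 17, 111], [394, 208, 35, 19, 582], [216, 219, 20, 13, 130], [93, 225, 7, 21, 103], [167, 232, 36, 29, 412], [206, 241, 34, 31, 573], [215, 276, 8, 14, 68], [129, 293, 146, 107, 6338], [245, 292, 10, 19, 110], [307, 295, 6, 7, 31], [260, 311, 14, 24, 225], [319, 323, 9, 17, 96], [56, 339, 59, 61, 2019], [305, 361, 11, 8, 43], [0, 366, 27, 11, 156], [329, 366, 9, 34, 204], [0, 375, 23, 25, 462], [37, 376, 18, 13, 143], [275, 387, 4, 7, 22]]
40.625 [ 0.03261441 -0.2150212   0.02887588]
```

```bash
python3 -c "
from h import *
print(job.sign_off())"
```

```text
the job is handed in; nothing more can be done
None
```

The job is done and handed in at 40.6 s of robot time. I put the sanding block in the tray, then pushed both offcuts through the flap. Only two offcuts were on the table. Last, I moved the larger red clip from the grey plate to the yellow plate.

**Last checks:**
- **Sander:** it lies flat, centred in the tray.
- **Offcuts:** both show as pale bars under the bin lid, none are left on the table, and the flap is shut.
- **Clip:** it stands upright on the middle of the tag edge. Its handles are at z ≈ 0.227 m, which puts about 27 mm of plate between the jaws.
- **Model tower:** it has not moved (469, −195 mm before and after).
- **Robot:** it hangs clear with no contact force.

**Less clean:**
- The first offcut push ended with about 49 N on the closed fingers. They seemed to stop about 42 mm below the tower's top (TCP z ≈ 0.178 m), perhaps where their wider part met the board. I could not tell whether that load was on the fingers or the gripper body, which has a 40 N limit. On the second push I went gently, and it peaked at 18 N.
- Lowering the clip pressed about 12 N on the plate. I backed off before releasing it.
- I did not measure every bystander one by one. The final before/after comparison of the top pictures was mostly changes where the arm and its shadows had moved, including a patch by the slab that I put down to shadow without checking.

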